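# Load and wind the roller mixer

### The arm

A 6-joint arm with a two-finger parallel gripper is mounted at the origin on the work surface. World frame = base frame: x ahead of the robot, y to its left, z up, the work surface at z = 0. Lengths are in mm, angles in rad, forces in N, time in s.
With the tool pointing down it reaches from about 350 to 975 mm from the base axis. Payload 7.1 kg.
Tool frame: the origin (TCP) lies between the finger pads; the fingertips stand 19 mm ahead of it and the grasp point (between the pads) is the TCP (ctrl.tcp_to_tips is the distance from the TCP to the fingertips, in mm); z points along the fingers, y is the line along which they close (so a half turn about z gives the same grasp; the last joint's range is limited). The gripper opens to 88 mm and grips with 3 to 60 N. Pads are 20 mm wide; open, the fingers measure 115 mm over their backs; the gripper's body (75 mm by 178 mm) begins 61 mm behind the grasp point.
Start: joints at [-1.21, 0.423, 1.63, -0, 1.089, -0.019], TCP at [231.725, -580.438, 241.675] pointing down, gripper open.
Joint ranges: [-3, 3], [-0.9, 2.11], [0.09, 2.58], [-1.31, 4.45], [0.11, 2.69], [-2.54, 2.54]. Speed limits (rad/s): [2.39, 2.39, 3.01, 3.14, 3.14, 3.14].

### API

Orientations are given as a rotation vector (axis times angle).
In Python, from workcell import status, optics, ctrl gives the robot as it stands. The module is installed in compiled form; this text tells all that it offers.
- The arm moves only by the shell command python3 -m inch 'ROWS'. ROWS is JSON, a list that holds one entry, the list of rows, each a list of 7 numbers: the shift along the tool's x, y, z in mm, then the turn, a rotation vector about the tool's x, y, z in rad, then the opening in per cent of the stroke, from 0 (shut) to 100 (fully open). A call has 1 to 20 rows; each row is the pose to reach, as a shift and turn from the pose commanded when the call began, along the tool's axes at that moment; what a row does not reach only later rows make up. A row lasts 1/10 s, in which the tool goes at most 50 mm and 8.59 degrees, less where a joint would pass 70% of its speed; a pose out of reach is approached as far as the arm can. A call with a gripper value outside its range is refused whole. The fingers move at their own pace and stop on an object; the grip force is fixed at half the most. Time passes only in rows, so rows that repeat a pose let the fingers close. It gives the time, the measured TCP pose, the force, the opening and the grip force at its end, in the units of the state.
- status.get_obs(): the state, without advancing time (a new reading comes with each control period).
- optics.get_image(name): name is "scene" or "top" or "wrist"; returns a dict with "frame" (400x640x3 uint8, red, green, blue), "fx", "fy", "cx", "cy" (pixels), "rvec" (rotation vector, rad) and "tvec" (3), from world to camera coordinates, as OpenCV has them; the wrist camera has in their place "hand_eye" (4x4, takes a point from camera to tool coordinates, whose origin is the TCP and whose axes are the flange's). Camera axes: x right, y down, z forward; pixel columns grow to the right and rows downward; lengths in mm; the calibration is good to about 2 mm. A picture is of the moment at which its call begins: read the wrist's pose just before it. There is no depth.
- ctrl.close_job(): hands the job in; it is judged then, once.
The state is a dict: "t": time; "qpos": joint angles; "qvel": joint speeds; "joint_torque": joint torques, N m; "ee_pos": TCP position; "orientation": TCP orientation; "ft_force": force on the tool from outside, world axes, zero at the start; "moment": the same for the moment, N m; "width": finger opening in mm; "grasp_force": force on a finger pad.
Only numpy, scipy, OpenCV 4.12 (cv2) and the standard library are available. Lean on these libraries where they do the work, as an engineer would, in place of code of your own. Each camera call takes 0.05 s, during which the arm holds its last target. There are 200 camera calls.

### The job

First lay the capped steel flask on its side on the two rollers of the wind-up mixer, its foot up against the end stop and its cap towards the open end, and let go of it. Then wind the mixer's three-winged key clockwise (seen from above), a part turn at a time, until it comes up against its stop and is fully wound, with the flask still lying in place. Leave the other things on the counter standing where they are.

Things in the scene. Friction and masses are not known exactly. Their poses are not given: they have to be found in the camera images.
- flask: Capped flask, brushed steel with black cap, the only steel thing with a narrower neck; loose, upright at the start. 0.3 kg, centre of mass 50 mm above its foot. 150 mm tall: body 52 mm in diameter up to 115 mm, a short shoulder, then a cap 34 mm in diameter from 126 to 150 mm. Origin: centre of its foot; z runs from foot to cap.
- flask_cap (a point): Centre of the flask's cap top, 150 mm along the flask's z from its foot.
- mixer: Wind-up roller mixer, fixed to the counter: grey base, deck 50 mm high. Origin under it, z up; the base spans x -100 to 100, y -130 to 125 mm. Roller cradle at its +y side, winding key at its -y side, black spring housing over the key's -x half. A white gauge on the housing has a needle that turns clockwise 0.6 rad per rad of key.
- cradle (a point): Where the centre of the flask's foot lies when fully home: at (81, 68, 90) mm in the mixer's frame, axes as the mixer's. The flask then lies along the mixer's x, cap towards -x (cap top at x = -150 mm from here), its axis 90 mm above the counter. The aluminium end stop's face is at this point, facing -x: 84 mm wide in y, top 98 mm above the counter.
- rollers (a point): Point midway between the two fixed black rubber rollers, at (44, 68, 64) mm in the mixer's frame; axes as the mixer's. The rollers lie along x, 24 mm in diameter, 68 mm long (mixer x 10 to 78), their axes 28 mm to either side in y. From mixer x = 10 to -100 mm there is only the flat deck (50 mm high) under the flask: fingers can straddle it there.
- housing (a point): Top centre of the housing's roof edge, at (0, -65, 111) mm in the mixer's frame; axes as the mixer's. The black housing is 120 mm wide in y: a roof 13 mm thick (98 to 111 mm above the counter) runs from here 60 mm to -x, and a solid block (50 to 111 mm high) 55 to 95 mm to -x. The key's wings pass under the roof; fingers cannot.
- key_hub (a point): Top of the key's hub, on its vertical axis, 100 mm above the counter, at (20, -60, 100) mm in the mixer's frame; axes as the mixer's. Hub 28 mm in diameter, from the deck up. Three flat upright wings, 120 degrees apart, 10 mm thick, reach 62 mm from the axis, from 64 to 94 mm above the counter. The roof edge is 20 mm from the axis on the -x side.
- key (a joint): Angle of the winding key, rad: 0 run down, 7.0 fully wound at its stop; grows clockwise seen from above. It stays where it is left; pushing it forwards takes up to 0.5 N m, and it is easily turned backwards. The wings point at 0.368 - key + k 2.094 rad (k = 0, 1, 2), anticlockwise from the mixer's x axis.
- tumbler: Bystander: plain steel tumbler without cap, widening from 52 to 64 mm in diameter, 150 mm tall; origin under its centre.
- syrup: Bystander: amber syrup bottle, 66 mm in diameter, 200 mm tall; origin under its centre.
- cups: Bystander: nested stack of white cups, 76 mm in diameter, 121 mm tall; origin under its centre.
- sugar: Bystander: sugar jar, 72 mm in diameter, 90 mm tall; origin under its centre.
- mug: Bystander: white mug, 80 mm in diameter and 90 mm tall, handle on its +y side; origin under its centre.
- caddy: Bystander: open wooden box, 90 by 150 by 60 mm high; origin under its centre.

How it is judged:
By the outcome, as a careful person would: the job done as asked, in the order asked, and still so for the second after the job is handed in, with the robot touching nothing.
It also fails if it takes over 72 s, if anything falls off the work surface, if the arm or the gripper's body presses on something with over 40 N, if the wrist force passes 120 N, or if a joint passes its speed limit or range.

## Working session

There is one attempt and no reset: what is moved stays moved. The work goes in short steps, Python scripts to look and compute and a shell command to move; the robot and the scene stay as the last step left them, time stands still between calls to the robot, and variables do not carry over. Pictures are saved under pics/ and viewed, at most 10 in all, crops included, and the job is handed in when it is done.

```bash
mkdir -p pics; python3 - <<'E'
from workcell import status, optics, ctrl
import cv2,numpy as np
for n in ("scene","top"):
    d=optics.get_image(n); cv2.imwrite(f"pics/{n}0.png",d["frame"][:,:,::-1])
    print(n,d["fx"],d["cx"],d["cy"],np.round(d["rvec"],4),np.round(d["tvec"],1))
o=status.get_obs(); print(o["t"],o["ee_pos"],o["orientation"],o["width"])
d=optics.get_image("wrist");print(d["hand_eye"],d["fx"],d["cx"],d["cy"])
E
```

```text
scene 512.5119432627614 315.8887438215325 200.38700395721926 [ 2.2539  1.2807 -0.379 ] [-384.5 -326.2 1556.9]
top 372.05418821721804 324.16053254364965 204.88237294125653 [ 2.1829 -2.1338  0.1855] [ 63.1 611.6 893.6]
0.1 [ 231.58679613 -580.02275075  241.01185448] [-3.08381840e+00 -5.92802535e-01  3.26713926e-04] 87.89471995166221
[[-5.49121664e-04 -9.70243434e-01 -2.42130908e-01  6.54102949e+01]
 [ 9.99999777e-01 -6.24868380e-04  2.36041331e-04  1.62846557e-01]
 [-3.80317500e-04 -2.42130724e-01  9.70243561e-01 -1.42511057e+02]
 [ 0.00000000e+00  0.00000000e+00  0.00000000e+00  1.00000000e+00]] 291.1406238134054 322.14975157790116 201.6873553847339
```

View pics/scene0.png

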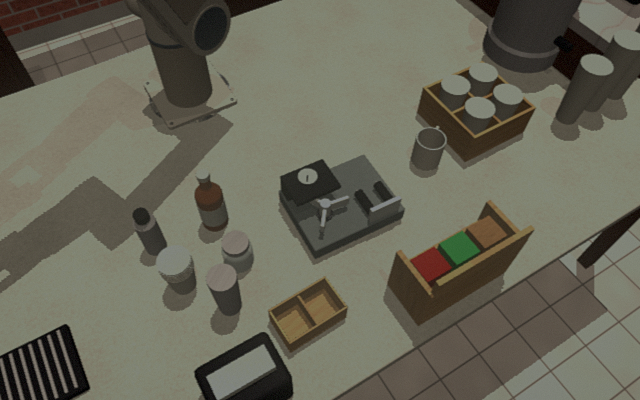

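View pics/top0.png

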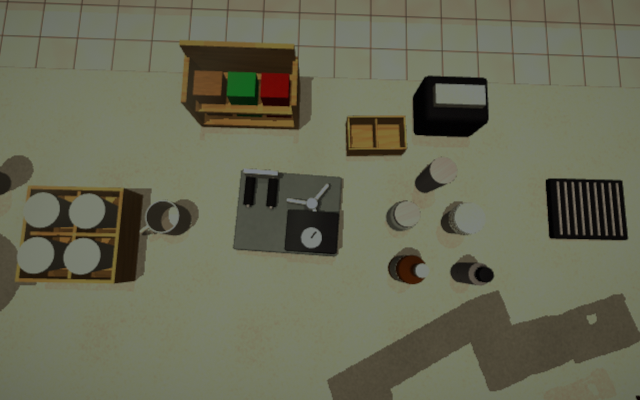

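Scene: flask at left (cap about (141,214)), mixer in the middle with its key hub at (325,204) and rollers on the right. Top: flask cap at (484,274), mixer spanning (235–341,170–254), key hub at (312,204). I'll enlarge both views.

```bash
python3 - <<'E'
import cv2
a=cv2.imread("pics/top0.png")[150:300,225:500]; cv2.imwrite("pics/topc.png",cv2.convertScaleAbs(cv2.resize(a,(770,420),interpolation=cv2.INTER_CUBIC),alpha=1.6))
a=cv2.imread("pics/scene0.png")[140:340,120:410]; cv2.imwrite("pics/scenec.png",cv2.convertScaleAbs(cv2.resize(a,(783,540),interpolation=cv2.INTER_CUBIC),alpha=1.6))
E
```

```text
(no output)
```

View pics/topc.png

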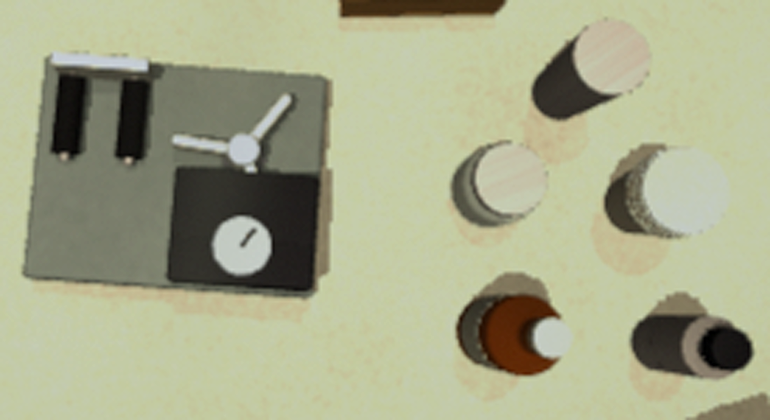

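View pics/scenec.png

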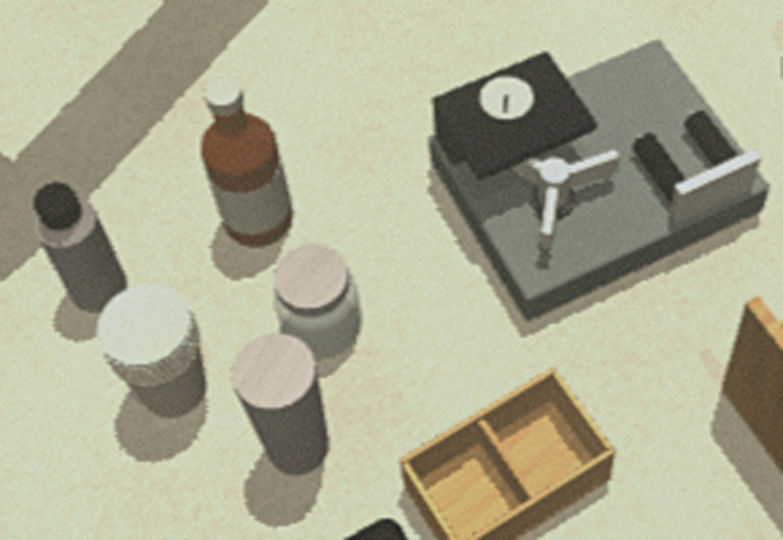

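The crops show these points. Top crop: flask cap (727,348), hub (244,150), deck corners (45,55), (328,76), (315,295), (22,277). Scene crop: flask cap (57,203), hub (555,171), near deck corner (528,298).

```bash
cat > h.py <<'E'
from workcell import status, optics, ctrl
import cv2,numpy as np
from scipy.optimize import least_squares
from scipy.spatial.transform import Rotation as R
C={"scene":(512.51,315.889,200.387,[2.2539,1.2807,-.379],[-384.5,-326.2,1556.9]),"top":(372.054,324.16,204.882,[2.1829,-2.1338,.1855],[63.1,611.6,893.6])}
def proj(n,P):
    f,cx,cy,r,t=C[n]; return cv2.projectPoints(np.float64(P).reshape(-1,3),np.float64(r),np.float64(t),np.float64([[f,0,cx],[0,f,cy],[0,0,1]]),None)[0][:,0]
def ray(n,uv,z):
    f,cx,cy,r,t=C[n]; M=R.from_rotvec(r).as_matrix(); c=-M.T@t; d=M.T@np.array([(uv[0]-cx)/f,(uv[1]-cy)/f,1]); return c+d*(z-c[2])/d[2]
tc=lambda u,v:(u/2.8+225-.3,v/2.8+150-.3)
sc=lambda u,v:(u/2.7+120-.3,v/2.7+140-.3)
E
python3 - <<'E'
from h import *
for k,p,z in [("flask",(727,348),150),("tumbler",(613,57),150),("sugar",(509,178),90),("cups",(686,191),121),("syrup",(549,338),200),("hub",(244,150),100)]: print(k,ray("top",tc(*p),z).round(1))
for k,p,z in [("flask",(57,203),150),("hub",(555,171),100),("tumbler",(274,371),150),("sugar",(312,276),90),("cups",(147,325),121),("syrup",(224,97),200)]: print(k,ray("scene",sc(*p),z).round(1))
T=[((45,55),(100,125,50)),((328,76),(100,-130,50)),((22,277),(-100,125,50)),((244,150),(20,-60,100)),((52,58),(81,110,98)),((176,168),(0,-5,111)),((320,178),(0,-125,111))]
S=[((528,296),(100,-130,50)),((658,42),(-100,125,50)),((555,171),(20,-60,100)),((595,127),(0,-5,111)),((480,178),(0,-125,111)),((676,187),(81,26,98)),((758,157),(81,110,98))]
def g(p):
    out=[]
    for n,L,c in(("top",T,tc),("scene",S,sc)):
        m=np.array([q for _,q in L],float); w=m@R.from_euler('z',p[2]).as_matrix().T+[p[0],p[1],0]
        out.append(proj(n,w)-np.array([c(*a) for a,_ in L]))
    return np.vstack(out)
h=ray("top",tc(244,150),100)
for a in(0,1.57,3.14,-1.57):
    s=least_squares(lambda p:g(p).ravel(),[h[0],h[1],a],x_scale=[100,100,1])
    print(s.x.round(3),s.cost.round(2))
    if s.cost<100: print(g(s.x).round(1).tolist()); M=R.from_euler('z',s.x[2]).as_matrix(); print({k:(M@v+[s.x[0],s.x[1],0]).round(1) for k,v in dict(cradle=(81,68,90),hub=(20,-60,100),rol=(44,68,64)).items()})
E
```

```text
flask [ 449.8 -275.3  150. ]
tumbler [ 681.4 -191.1  150. ]
sugar [ 587.8 -119.8   90. ]
cups [ 576.5 -259.6  121. ]
syrup [ 456.  -120.4  200. ]
hub [604.9 107.6 100. ]
flask [ 455.9 -278.7  150. ]
hub [608.5 107.7 100. ]
tumbler [ 683.6 -190.5  150. ]
sugar [ 589.5 -120.7   90. ]
cups [ 580.7 -257.9  121. ]
syrup [ 464.2 -124.9  200. ]
[ 5.90803e+02  1.68648e+02 -5.70000e-02] 17.39
[[0.6, -1.4], [0.3, -0.5], [-0.2, -1.1], [0.0, -1.0], [-0.3, 1.0], [0.0, -1.6], [-0.0, -1.0], [-1.0, 1.9], [0.8, -1.7], [-0.3, -0.3], [1.2, -1.4], [-0.9, -1.3], [-0.9, -0.6], [-1.4, -2.8]]
{'cradle': array([675.6, 231.9,  90. ]), 'hub': array([607.3, 107.6, 100. ]), 'rol': array([638.6, 234. ,  64. ])}
[ 5.90803e+02  1.68648e+02 -5.70000e-02] 17.39
[[0.6, -1.4], [0.3, -0.5], [-0.2, -1.1], [0.0, -1.0], [-0.3, 1.0], [0.0, -1.6], [-0.0, -1.0], [-1.0, 1.9], [0.8, -1.7], [-0.3, -0.3], [1.2, -1.4], [-0.9, -1.3], [-0.9, -0.6], [-1.4, -2.8]]
{'cradle': array([675.6, 231.9,  90. ]), 'hub': array([607.3, 107.6, 100. ]), 'rol': array([638.6, 234. ,  64. ])}
[590.803 168.648   6.226] 17.39
[[0.6, -1.4], [0.3, -0.5], [-0.2, -1.1], [0.0, -1.0], [-0.3, 1.0], [0.0, -1.6], [-0.0, -1.0], [-1.0, 1.9], [0.8, -1.7], [-0.3, -0.3], [1.2, -1.4], [-0.9, -1.3], [-0.9, -0.6], [-1.4, -2.8]]
{'cradle': array([675.6, 231.9,  90. ]), 'hub': array([607.3, 107.6, 100. ]), 'rol': array([638.6, 234. ,  64. ])}
[ 5.90803e+02  1.68648e+02 -5.70000e-02] 17.39
[[0.6, -1.4], [0.3, -0.5], [-0.2, -1.1], [0.0, -1.0], [-0.3, 1.0], [0.0, -1.6], [-0.0, -1.0], [-1.0, 1.9], [0.8, -1.7], [-0.3, -0.3], [1.2, -1.4], [-0.9, -1.3], [-0.9, -0.6], [-1.4, -2.8]]
{'cradle': array([675.6, 231.9,  90. ]), 'hub': array([607.3, 107.6, 100. ]), 'rol': array([638.6, 234. ,  64. ])}
```

```bash
cat >> h.py <<'E'
YAW=-.057; MX=np.array([590.8,168.6,0]); RM=R.from_euler('z',YAW)
mix=lambda *p: MX+RM.apply(p)
def frame(az,pitch,flip=1):
    # tool z: azimuth az, pitched `pitch` below horizontal; tool x = flip * (up-forward normal)
    z=np.array([np.cos(az)*np.cos(pitch),np.sin(az)*np.cos(pitch),-np.sin(pitch)])
    x=flip*np.array([np.cos(az)*np.sin(pitch),np.sin(az)*np.sin(pitch),np.cos(pitch)])
    return R.from_matrix(np.c_[x,np.cross(z,x),z])
def rel(p,Rt,lab=""):
    o=status.get_obs(); R0=R.from_rotvec(o["orientation"]); v=(R0.inv()*Rt).as_rotvec()
    print(lab,R0.inv().apply(np.array(p)-o["ee_pos"]).round(0).tolist(),v.round(3).tolist(),np.degrees(np.linalg.norm(v)).round(0))
def st():
    o=status.get_obs(); print(o["t"],o["ee_pos"].round(1),R.from_rotvec(o["orientation"]).as_matrix().round(2).tolist(),o["qpos"].round(2),o["ft_force"].round(1),o["width"],o["grasp_force"])
A=np.radians(40); PICK=frame(np.radians(-27),A,1); PLACE=frame(YAW,np.pi/2-A,-1)
E
python3 - <<'E'
from h import *
st(); rel([453,-277,240],PICK,"pre")
E
```

```text
0.15 [ 231.6 -580.1  241.1] [[0.93, 0.37, -0.0], [0.37, -0.93, 0.0], [0.0, -0.0, -1.0]] [-1.21  0.42  1.63  0.    1.09 -0.02] [-1.  -0.3  0.5] 87.96039409396003 0.0
pre [318.0, -199.0, 1.0] [-0.372, 0.819, 0.795] 69.0
```

```bash
python3 -m inch '[[[318,-199,1,-0.372,0.819,0.795,100],[318,-199,1,-0.372,0.819,0.795,100],[318,-199,1,-0.372,0.819,0.795,100],[318,-199,1,-0.372,0.819,0.795,100],[318,-199,1,-0.372,0.819,0.795,100],[318,-199,1,-0.372,0.819,0.795,100],[318,-199,1,-0.372,0.819,0.795,100],[318,-199,1,-0.372,0.819,0.795,100],[318,-199,1,-0.372,0.819,0.795,100],[318,-199,1,-0.372,0.819,0.795,100],[318,-199,1,-0.372,0.819,0.795,100],[318,-199,1,-0.372,0.819,0.795,100],[318,-199,1,-0.372,0.819,0.795,100]]]'
python3 - <<'E'
from h import *
st(); rel([453,-277,240],PICK,"pre");rel([453,-277,97],PICK,"pick")
d=optics.get_image("wrist"); cv2.imwrite("pics/w1.png",cv2.convertScaleAbs(d["frame"][:,:,::-1],alpha=1.6))
E
```

```text
t: 1.45
ee_pos: [456.5, -280.3, 244.1]
orientation: [2.622, -0.591, 1.224]
ft_force: [0.4, 0.2, -0.1]
width: 87.9
grasp_force: 0.0
1.45 [ 456.5 -280.3  244.1] [[0.58, -0.43, 0.69], [-0.27, -0.9, -0.33], [0.77, 0.0, -0.64]] [-0.66  0.16  2.35  2.51  0.28 -1.1 ] [ 0.4  0.2 -0.1] 87.90390898665079 0.0
pre [-6.0, -1.0, -1.0] [-0.02, -0.001, 0.019] 2.0
pick [-116.0, -2.0, 91.0] [-0.02, -0.001, 0.019] 2.0
```

View pics/w1.png

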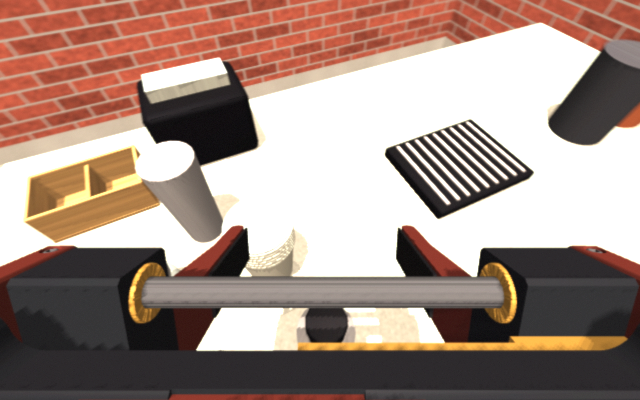

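The wrist view shows the black cap at (326,322), centred between the fingers (middle column 322). I'll go straight down and close.

```bash
python3 -m inch '[[[-30,-1,23,-0.02,0,0.02,100],[-60,-1,46,-0.02,0,0.02,100],[-85,-1,67,-0.02,0,0.02,100],[-105,-1,83,-0.02,0,0.02,100],[-116,-1,91,-0.02,0,0.02,100],[-116,-1,91,-0.02,0,0.02,100],[-116,-1,91,-0.02,0,0.02,100]]]'
python3 - <<'E'
from h import *
st(); rel([453,-277,97],PICK,"pick")
E
```

```text
t: 2.2
ee_pos: [452.9, -277.7, 96.8]
orientation: [2.609, -0.625, 1.218]
ft_force: [0.7, 0.4, -0.3]
width: 87.5
grasp_force: 0.0
2.2 [ 452.9 -277.7   96.8] [[0.57, -0.45, 0.68], [-0.29, -0.89, -0.35], [0.77, -0.0, -0.64]] [-0.65  0.61  2.4   2.94  0.74 -1.53] [ 0.7  0.4 -0.3] 87.46706056362454 0.0
pick [-0.0, -1.0, -0.0] [-0.002, -0.0, -0.0] 0.0
```

Close, then lift straight up (world up = 0.77 tool x − 0.64 tool z).

```bash
python3 -m inch '[[[0,0,0,0,0,0,0],[0,0,0,0,0,0,0],[0,0,0,0,0,0,0],[0,0,0,0,0,0,0],[0,0,0,0,0,0,0],[0,0,0,0,0,0,0],[0,0,0,0,0,0,0],[0,0,0,0,0,0,0]]]'
python3 -m inch '[[[15,0,-13,0,0,0,0],[46,0,-39,0,0,0,0],[77,0,-64,0,0,0,0],[108,0,-90,0,0,0,0],[139,0,-116,0,0,0,0],[154,0,-129,0,0,0,0],[154,0,-129,0,0,0,0],[154,0,-129,0,0,0,0]]]'
python3 - <<'E'
from h import *
st(); rel(mix(81-97,68,260),PLACE,"preplace")
R1=frame(-.35,np.radians(70),1);R1b=frame(-.057,np.radians(70),1)
rel([520,-40,330],frame(-.3,np.radians(80),1),"mid down")
E
```

```text
t: 3.0
ee_pos: [453.0, -278.2, 97.3]
orientation: [2.606, -0.625, 1.219]
ft_force: [-1.2, -1.0, 6.1]
width: 51.4
grasp_force: 29.9
t: 3.8
ee_pos: [452.0, -278.0, 298.8]
orientation: [2.605, -0.624, 1.217]
ft_force: [0.4, -0.4, -5.1]
width: 51.5
grasp_force: 29.8
3.8 [ 452.  -278.   298.8] [[0.57, -0.45, 0.68], [-0.29, -0.89, -0.35], [0.77, 0.0, -0.64]] [-0.65  0.02  2.31  1.96  0.14 -0.51] [ 0.4 -0.4 -5.1] 51.54778282282184 29.80761378770694
preplace [-107.0, -517.0, -68.0] [-0.247, -0.421, 2.809] 163.0
mid down [-6.0, -243.0, -57.0] [0.089, -0.698, -0.15] 41.0
```

```bash
python3 - <<'E'
from h import *
rel([480,-260,340],frame(-.5,np.radians(80),1),"mid1")
E
```

```text
mid1 [42.0, -29.0, -14.0] [-0.013, -0.7, 0.027] 40.0
```

```bash
python3 -m inch '[[[42,-29,-14,0,-0.1,0,0],[42,-29,-14,0,-0.22,0,0],[42,-29,-14,0,-0.34,0,0],[42,-29,-14,0,-0.46,0,0],[42,-29,-14,0,-0.58,0,0],[42,-29,-14,0,-0.7,0.02,0],[42,-29,-14,0,-0.7,0.02,0],[42,-29,-14,0,-0.7,0.02,0],[42,-29,-14,0,-0.7,0.02,0]]]'
python3 - <<'E'
from h import *
st();rel([480,-260,340],frame(-.5,np.radians(80),1),"mid1")
rel(mix(-60,68,330),PLACE,"preplace")
E
```

```text
t: 4.7
ee_pos: [477.9, -260.1, 338.2]
orientation: [2.98, -0.701, 0.536]
ft_force: [1.5, 0.8, -4.3]
width: 51.6
grasp_force: 29.8
4.7 [ 477.9 -260.1  338.2] [[0.84, -0.44, 0.32], [-0.43, -0.9, -0.11], [0.34, -0.05, -0.94]] [-0.56  0.06  1.92  0.11  0.83  1.41] [ 1.5  0.8 -4.3] 51.64761839706986 29.829974733002018
mid1 [2.0, -1.0, -1.0] [-0.056, -0.17, 0.033] 10.0
preplace [-168.0, -473.0, -29.0] [0.473, -0.223, 2.726] 159.0
```

```bash
python3 - <<'E'
from h import *
rel([540,-30,335],frame(1.3,np.radians(85),1),"mid2")
E
```

```text
mid2 [-47.0, -234.0, -2.0] [0.345, -0.228, -1.725] 102.0
```

```bash
python3 -m inch '[[[-10,-47,0,0.06,-0.04,-0.3,0],[-20,-94,0,0.1,-0.08,-0.6,0],[-30,-140,0,0.16,-0.12,-0.9,0],[-40,-190,0,0.22,-0.16,-1.2,0],[-47,-234,-2,0.345,-0.228,-1.725,0],[-47,-234,-2,0.345,-0.228,-1.725,0],[-47,-234,-2,0.345,-0.228,-1.725,0],[-47,-234,-2,0.345,-0.228,-1.725,0],[-47,-234,-2,0.345,-0.228,-1.725,0],[-47,-234,-2,0.345,-0.228,-1.725,0],[-47,-234,-2,0.345,-0.228,-1.725,0],[-47,-234,-2,0.345,-0.228,-1.725,0],[-47,-234,-2,0.345,-0.228,-1.725,0],[-47,-234,-2,0.345,-0.228,-1.725,0]]]'
python3 - <<'E'
from h import *
st()
rel(mix(-22,68,200),PLACE,"preplace")
E
```

```text
t: 6.1
ee_pos: [541.2, -28.7, 335.0]
orientation: [-2.459, -1.872, -0.116]
ft_force: [-0.6, 0.2, -3.5]
width: 51.2
grasp_force: 30.0
6.1 [541.2 -28.7 335. ] [[0.27, 0.96, 0.03], [0.96, -0.27, 0.08], [0.09, 0.01, -1.0]] [-0.12  0.19  1.73  0.09  1.2   0.11] [-0.6  0.2 -3.5] 51.21574188726957 29.99631597980624
preplace [252.0, -42.0, 158.0] [-0.54, -0.557, -1.736] 109.0
```

```bash
python3 -m inch '[[[30,-5,10,-0.08,-0.08,-0.25,0],[60,-10,30,-0.16,-0.16,-0.5,0],[100,-15,50,-0.24,-0.24,-0.75,0],[150,-20,80,-0.3,-0.3,-1.0,0],[200,-30,110,-0.4,-0.4,-1.25,0],[252,-42,158,-0.54,-0.557,-1.736,0],[252,-42,158,-0.54,-0.557,-1.736,0],[252,-42,158,-0.54,-0.557,-1.736,0],[252,-42,158,-0.54,-0.557,-1.736,0],[252,-42,158,-0.54,-0.557,-1.736,0],[252,-42,158,-0.54,-0.557,-1.736,0],[252,-42,158,-0.54,-0.557,-1.736,0],[252,-42,158,-0.54,-0.557,-1.736,0],[252,-42,158,-0.54,-0.557,-1.736,0],[252,-42,158,-0.54,-0.557,-1.736,0],[252,-42,158,-0.54,-0.557,-1.736,0]]]'
python3 - <<'E'
from h import *
st()
rel(mix(-22,68,200),PLACE,"preplace"); rel(mix(-22,68,110),PLACE,"z110")
for n in("scene","top"):
    d=optics.get_image(n)["frame"][:,:,::-1]
    c=d[90:290,220:440] if n=="scene" else d[150:290,220:400]
    cv2.imwrite(f"pics/{n}1.png",cv2.convertScaleAbs(cv2.resize(c,None,fx=3,fy=3,interpolation=cv2.INTER_CUBIC)[:600,:800],alpha=1.6))
E
```

```text
t: 7.7
ee_pos: [572.6, 237.8, 201.2]
orientation: [0.07, 2.441, -0.023]
ft_force: [-0.1, 0.3, -2.9]
width: 51.0
grasp_force: 30.0
7.7 [572.6 237.8 201.2] [[-0.76, 0.06, 0.64], [0.04, 1.0, -0.04], [-0.64, 0.0, -0.77]] [ 0.55  0.36  2.06 -1.29  0.39  0.19] [-0.1  0.3 -2.9] 51.03632483421343 29.99909397913143
preplace [1.0, -0.0, 1.0] [0.002, 0.001, -0.001] 0.0
z110 [59.0, -0.0, 70.0] [0.002, 0.001, -0.001] 0.0
```

View pics/scene1.png

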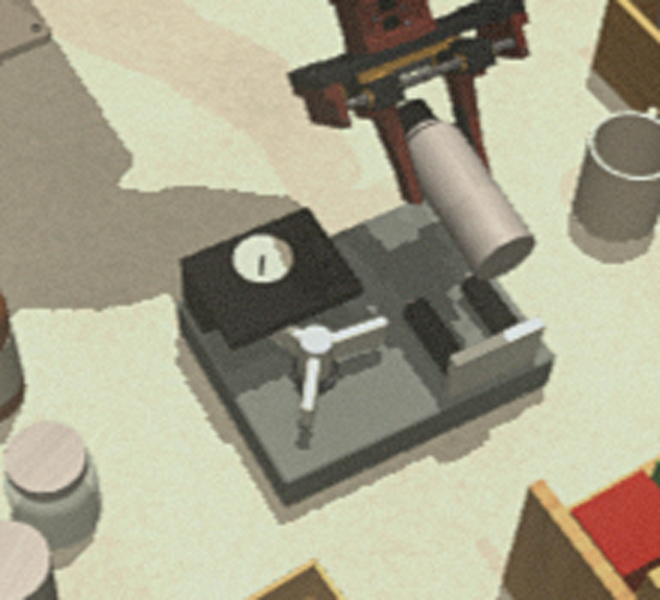

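The scene crop shows the flask held parallel to and above the rollers, foot towards the stop. Joint 4 is near its limit (-1.29 of -1.31), so I'll use a steeper tool and let the flask settle flat on the rollers in the grip.

```bash
python3 - <<'E'
from h import *
PL2=frame(YAW,np.radians(64),-1)
rel(mix(-24,68,200),PL2,"a"); rel(mix(-24,68,128),PL2,"b")
E
```

```text
a [2.0, -0.0, -0.0] [0.002, 0.246, 0.0] 14.0
b [49.0, -0.0, 55.0] [0.002, 0.246, 0.0] 14.0
```

```bash
python3 -m inch '[[[2,0,0,0,0.12,0,0],[2,0,0,0,0.246,0,0],[2,0,0,0,0.246,0,0],[18,0,18,0,0.246,0,0],[34,0,36,0,0.246,0,0],[49,0,55,0,0.246,0,0],[49,0,55,0,0.246,0,0],[49,0,55,0,0.246,0,0]]]'
python3 - <<'E'
from h import *
PL2=frame(YAW,np.radians(64),-1);st()
rel(mix(-24,68,112),PL2,"b");rel(mix(-24,68,100),PL2,"c");rel(mix(-20,68,91),PL2,"d")
E
```

```text
t: 8.6
ee_pos: [570.2, 237.7, 127.2]
orientation: [0.073, 2.688, -0.018]
ft_force: [0.1, -0.6, -2.8]
width: 51.2
grasp_force: 30.0
8.6 [570.2 237.7 127.2] [[-0.9, 0.05, 0.44], [0.05, 1.0, -0.02], [-0.44, -0.0, -0.9]] [ 0.48  0.48  1.98 -0.67  0.37 -0.44] [ 0.1 -0.6 -2.8] 51.2162572061571 29.998336244607344
b [6.0, 0.0, 14.0] [0.0, -0.001, 0.002] 0.0
c [11.0, 0.0, 25.0] [0.0, -0.001, 0.002] 0.0
d [12.0, 0.0, 35.0] [0.0, -0.001, 0.002] 0.0
```

```bash
python3 -m inch '[[[6,0,14,0,0,0,0],[6,0,14,0,0,0,0],[9,0,20,0,0,0,0],[11,0,25,0,0,0,0],[11,0,25,0,0,0,0]]]'; python3 - <<'E'
from h import *
PL2=frame(YAW,np.radians(64),-1)
rel(mix(-22,68,95),PL2,"d");rel(mix(-20,68,91),PL2,"d")
E
```

```text
t: 9.1
ee_pos: [571.6, 238.3, 101.3]
orientation: [0.072, 2.686, -0.016]
ft_force: [-3.2, 0.6, 2.0]
width: 51.2
grasp_force: 30.0
d [2.0, -0.0, 6.0] [0.002, 0.001, 0.003] 0.0
d [2.0, -0.0, 11.0] [0.002, 0.001, 0.003] 0.0
```

```bash
python3 -m inch '[[[1,0,4,0,0,0,0],[2,0,7,0,0,0,0],[2,0,11,0,0,0,0],[2,0,11,0,0,0,0]]]'; python3 - <<'E'
from h import *
st();d=optics.get_image("scene")["frame"][100:240,290:430,::-1]
cv2.imwrite("pics/s2.png",cv2.convertScaleAbs(cv2.resize(d,None,fx=4,fy=4,interpolation=cv2.INTER_CUBIC),alpha=1.6))
E
```

```text
t: 9.5
ee_pos: [574.6, 238.0, 90.2]
orientation: [0.073, 2.686, -0.016]
ft_force: [-3.2, 1.8, 2.3]
width: 51.1
grasp_force: 30.0
9.5 [574.6 238.   90.2] [[-0.9, 0.05, 0.44], [0.05, 1.0, -0.02], [-0.44, 0.0, -0.9]] [ 0.48  0.55  1.98 -0.82  0.31 -0.29] [-3.2  1.8  2.3] 51.08652722019705 30.00140894204378
```

View pics/s2.png

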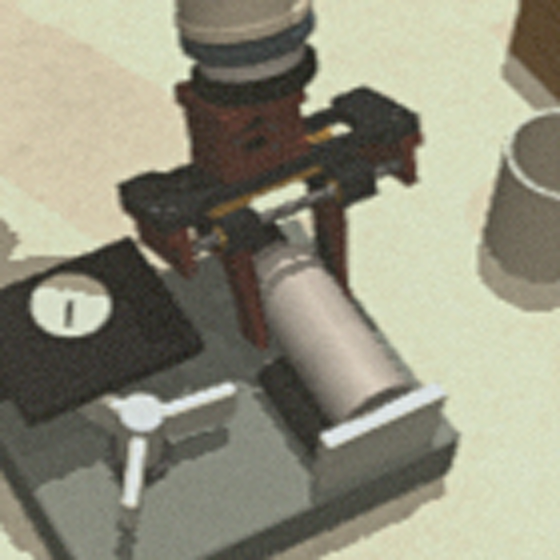

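The crop shows the flask lying on the rollers with its foot just short of the stop ((390,400)). I'll slide it home until contact is felt.

```bash
python3 -m inch '[[[-3,0,1,0,0,0,0],[-5,0,2,0,0,0,0],[-7,0,3,0,0,0,0],[-7,0,3,0,0,0,0]]]'; python3 -m inch '[[[-2,0,1,0,0,0,0],[-4,0,2,0,0,0,0],[-4,0,2,0,0,0,0]]]'; python3 - <<'E'
from h import *
st(); print(RM.inv().apply(status.get_obs()["ee_pos"]-MX))
E
```

```text
t: 9.95
ee_pos: [576.9, 237.2, 87.6]
orientation: [0.071, 2.694, -0.018]
ft_force: [-26.2, 9.0, 3.9]
width: 51.2
grasp_force: 30.0
t: 10.25
ee_pos: [579.6, 237.2, 87.0]
orientation: [0.07, 2.696, -0.018]
ft_force: [-34.2, 13.1, 6.7]
width: 50.9
grasp_force: 30.0
10.25 [579.6 237.2  87. ] [[-0.9, 0.05, 0.43], [0.05, 1.0, -0.02], [-0.43, -0.0, -0.9]] [ 0.47  0.56  1.97 -0.78  0.31 -0.34] [-34.2  13.1   6.7] 50.89069627167904 30.001562051475048
[-15.06230306  67.87140026  86.98202339]
```

```bash
python3 -m inch '[[[0,0,0,0,0,0,100],[0,0,0,0,0,0,100],[0,0,0,0,0,0,100],[0,0,0,0,0,0,100],[0,0,0,0,0,0,100],[-10,0,-20,0,0,0,100],[-30,0,-60,0,0,0,100],[-43,0,-90,0,0,0,100],[-60,0,-130,0,0,0,100],[-60,0,-130,0,0,0,100],[-60,0,-130,0,0,0,100]]]'; python3 - <<'E'
from h import *
st();
for n,c in(("scene",(110,260,250,440)),("top",(150,270,220,350))):
    d=optics.get_image(n)["frame"][c[0]:c[1],c[2]:c[3],::-1]
    cv2.imwrite(f"pics/{n}3.png",d); globals()[n]=cv2.resize(d,(395,375),interpolation=cv2.INTER_CUBIC)
cv2.imwrite("pics/both3.png",cv2.convertScaleAbs(np.hstack([scene,top]),alpha=1.6))
E
```

```text
t: 11.35
ee_pos: [583.8, 237.0, 234.0]
orientation: [0.074, 2.685, -0.016]
ft_force: [-0.0, -0.4, -0.6]
width: 87.9
grasp_force: 0.0
11.35 [583.8 237.  234. ] [[-0.9, 0.05, 0.44], [0.05, 1.0, -0.02], [-0.44, 0.0, -0.9]] [ 0.47  0.32  1.9  -0.42  0.57 -0.73] [-0.  -0.4 -0.6] 87.93422865544498 0.0
```

View pics/both3.png

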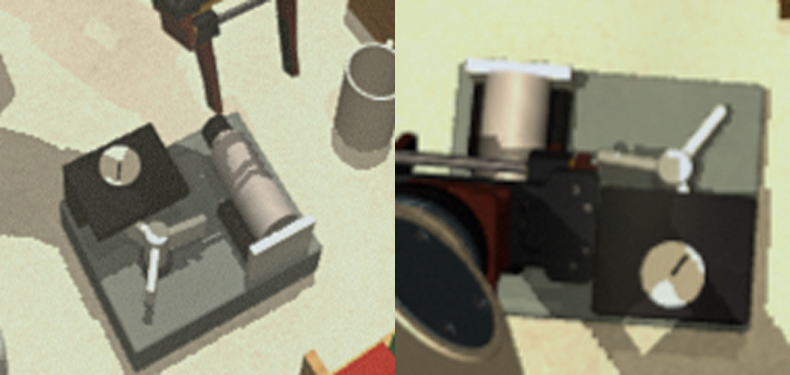

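Both views show the flask lying flat on the rollers, foot against the stop, and the wings unmoved at about -38° and 82°. Next I'll close the fingers and go to the key.

```bash
cat >> h.py <<'E'
DOWN=frame(YAW,np.pi/2,-1)
def key(r,deg,z): return mix(20+r*np.cos(np.radians(deg)),-60+r*np.sin(np.radians(deg)),z)
E
python3 - <<'E'
from h import *
rel(key(45,0,140),DOWN,"above")
for a in(58,30,0,-30,-60,-80): print(a,[round(-45*(np.cos(np.radians(a))-np.cos(np.radians(58)))),round(45*(np.sin(np.radians(a))-np.sin(np.radians(58))))])
E
```

```text
above [-29.0, -127.0, 116.0] [-0.001, 0.452, 0.003] 26.0
58 [0, 0]
30 [-15, -16]
0 [-21, -38]
-30 [-15, -61]
-60 [1, -77]
-80 [16, -82]
```

```bash
python3 -m inch '[[[-29,-127,50,0,0.2,0,0],[-29,-127,60,0,0.35,0,0],[-29,-127,80,0,0.452,0,0],[-29,-127,116,0,0.452,0,0],[-29,-127,116,0,0.452,0,0],[-29,-127,116,0,0.452,0,0],[-29,-127,116,0,0.452,0,0]]]'; python3 - <<'E'
from h import *
st(); rel(key(45,0,89),DOWN,"down")
E
```

```text
t: 12.15
ee_pos: [652.4, 106.6, 141.2]
orientation: [0.085, 3.139, -0.001]
ft_force: [-0.0, -1.0, 0.6]
width: 35.3
grasp_force: 0.0
12.15 [652.4 106.6 141.2] [[-1.0, 0.05, 0.0], [0.05, 1.0, -0.0], [-0.0, -0.0, -1.0]] [ 0.14  0.59  1.61 -0.    0.94 -1.37] [-0.  -1.   0.6] 35.339196889708774 0.0
down [0.0, -2.0, 52.0] [-0.0, 0.001, 0.003] 0.0
```

```bash
python3 -m inch '[[[0,0,0,0,0,0,0],[0,0,0,0,0,0,0],[0,0,0,0,0,0,0],[0,0,0,0,0,0,0],[0,0,0,0,0,0,0],[0,0,25,0,0,0,0],[0,0,52,0,0,0,0],[0,0,52,0,0,0,0]]]'
```

```text
t: 12.95
ee_pos: [650.7, 105.6, 85.8]
orientation: [-0.085, -3.136, 0.002]
ft_force: [0.4, -0.3, -0.2]
width: 0.4
grasp_force: 0.0
```

```bash
python3 -m inch '[[[1,-8,0,0,0,0,0],[3,-15,0,0,0,0,0],[6,-22,0,0,0,0,0],[10,-29,0,0,0,0,0],[16,-35,0,0,0,0,0],[22,-39,0,0,0,0,0],[29,-42,0,0,0,0,0],[37,-44,0,0,0,0,0],[37,-44,0,0,0,0,0],[37,-44,0,0,0,0,0]]]'; python3 - <<'E'
from h import *
p=RM.inv().apply(status.get_obs()["ee_pos"]-MX)-[20,-60,0]; print(p,np.hypot(*p[:2]),np.degrees(np.arctan2(p[1],p[0])))
E
```

```text
t: 13.95
ee_pos: [616.5, 64.0, 91.7]
orientation: [0.086, 3.132, 0.001]
ft_force: [4.3, 2.5, 1.7]
width: 0.6
grasp_force: 1.9
[ 11.62899996 -42.91545696  91.6724903 ] 44.463131758819095 -74.83838990142516
```

```bash
python3 -m inch '[[[-2,2,-20,0,0,0,0],[-2,2,-50,0,0,0,0],[-2,2,-50,0,0,0,0]]]'; python3 - <<'E'
from h import *
rel(key(46,60,142),DOWN,"over"); rel(key(46,60,87),DOWN,"in")
for n,c in(("scene",(110,260,250,440)),("top",(150,270,220,350))):
    d=optics.get_image(n)["frame"][c[0]:c[1],c[2]:c[3],::-1]; globals()[n]=cv2.resize(d,(395,375),interpolation=cv2.INTER_CUBIC)
cv2.imwrite("pics/both4.png",cv2.convertScaleAbs(np.hstack([scene,top]),alpha=1.6))
E
```

```text
t: 14.25
ee_pos: [618.6, 65.7, 143.7]
orientation: [0.085, 3.132, 0.001]
ft_force: [0.2, 0.8, 0.4]
width: 0.4
grasp_force: 0.0
over [-10.0, 81.0, 2.0] [0.001, 0.009, 0.003] 1.0
in [-9.0, 81.0, 57.0] [0.001, 0.009, 0.003] 1.0
```

View pics/both4.png

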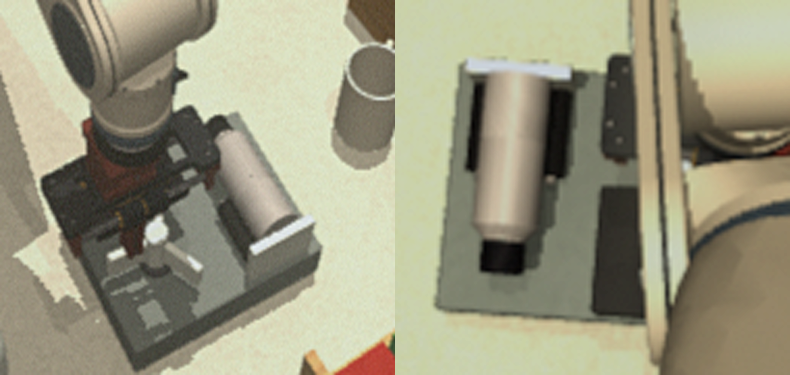

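The views show the flask still in place, with wings at about 22° (scene (198,265)) and -98° (scene (108,258)), as worked out. Second stroke.

```bash
python3 -m inch '[[[-10,40,0,0,0,0,0],[-10,81,0,0,0,0,0],[-10,81,0,0,0,0,0],[-9,81,30,0,0,0,0],[-9,81,57,0,0,0,0],[-9,81,57,0,0,0,0]]]'; python3 -m inch '[[[-12,-11,0,0,0,0,0],[-17,-18,0,0,0,0,0],[-20,-26,0,0,0,0,0],[-22,-34,0,0,0,0,0],[-22,-42,0,0,0,0,0],[-21,-50,0,0,0,0,0],[-18,-57,0,0,0,0,0],[-14,-65,0,0,0,0,0],[-8,-73,0,0,0,0,0],[0,-79,0,0,0,0,0],[7,-82,0,0,0,0,0],[15,-84,0,0,0,0,0],[17,-85,0,0,0,0,0],[17,-85,0,0,0,0,0]]]'; python3 - <<'E'
from h import *
p=RM.inv().apply(status.get_obs()["ee_pos"]-MX)-[20,-60,0]; print(p,np.hypot(*p[:2]),np.degrees(np.arctan2(p[1],p[0])))
E
```

```text
t: 14.95
ee_pos: [625.8, 145.0, 77.8]
orientation: [-0.085, -3.134, 0.004]
ft_force: [-1.1, -0.3, -0.0]
width: 0.6
grasp_force: 0.0
t: 16.35
ee_pos: [612.9, 62.3, 85.2]
orientation: [0.087, 3.128, 0.003]
ft_force: [8.7, 4.7, -1.3]
width: 0.3
grasp_force: 3.7
[  8.09682781 -44.85055739  85.15704255] 45.57555395902783 -79.76666882754948
```

```bash
python3 -m inch '[[[-2,2,-20,0,0,0,0],[-2,2,-55,0,0,0,0],[-2,2,-55,0,0,0,0]]]'; python3 - <<'E'
from h import *
st();rel(key(46,58,142),DOWN,"over"); rel(key(46,58,87),DOWN,"in")
E
```

```text
t: 16.65
ee_pos: [613.9, 63.5, 142.8]
orientation: [0.086, 3.13, 0.001]
ft_force: [-0.1, 0.2, -0.6]
width: 0.5
grasp_force: 0.0
16.65 [613.9  63.5 142.8] [[-1.0, 0.05, 0.01], [0.05, 1.0, 0.0], [-0.01, 0.0, -1.0]] [ 0.08  0.53  1.72 -0.    0.88 -1.43] [-0.1  0.2 -0.6] 0.5458947171893526 0.0
over [-15.0, 83.0, 1.0] [0.001, 0.011, 0.002] 1.0
in [-15.0, 83.0, 56.0] [0.001, 0.011, 0.002] 1.0
```

```bash
python3 -m inch '[[[-15,40,0,0,0.01,0,0],[-15,83,0,0,0.01,0,0],[-15,83,0,0,0.01,0,0],[-15,83,30,0,0.01,0,0],[-15,83,54,0,0.01,0,0],[-15,83,54,0,0.01,0,0],[-15,83,54,0,0.01,0,0]]]'; python3 -m inch '[[[-12,-11,0,0,0,0,0],[-17,-18,0,0,0,0,0],[-20,-26,0,0,0,0,0],[-22,-34,0,0,0,0,0],[-22,-42,0,0,0,0,0],[-21,-50,0,0,0,0,0],[-18,-57,0,0,0,0,0],[-14,-65,0,0,0,0,0],[-8,-73,0,0,0,0,0],[0,-79,0,0,0,0,0],[7,-82,0,0,0,0,0],[14,-84,0,0,0,0,0],[16,-84,0,0,0,0,0],[16,-84,0,0,0,0,0]]]'; python3 - <<'E'
from h import *
p=RM.inv().apply(status.get_obs()["ee_pos"]-MX)-[20,-60,0]; print(p,np.hypot(*p[:2]),np.degrees(np.arctan2(p[1],p[0])))
E
```

```text
t: 17.35
ee_pos: [629.6, 145.4, 83.4]
orientation: [-0.086, -3.131, 0.0]
ft_force: [-0.1, -0.5, -0.3]
width: 0.4
grasp_force: 0.0
t: 18.75
ee_pos: [614.8, 63.3, 86.3]
orientation: [0.087, 3.137, 0.003]
ft_force: [8.6, 3.7, -3.4]
width: 0.5
grasp_force: 4.4
[  9.9124345  -43.79579263  86.2527779 ] 44.903538947047444 -77.24694050865791
```

Fourth and last stroke. It should meet the stop with the finger near 8°, so I'll approach it in small steps.

```bash
python3 -m inch '[[[-2,2,-20,0,0,0,0],[-2,2,-55,0,0,0,0],[-2,2,-55,0,0,0,0],[-15,40,-55,0,0,0,0],[-15,83,-55,0,0,0,0],[-15,83,-55,0,0,0,0],[-15,83,-25,0,0,0,0],[-15,83,0,0,0,0,0],[-15,83,0,0,0,0,0],[-15,83,0,0,0,0,0]]]'; python3 -m inch '[[[-12,-11,0,0,0,0,0],[-17,-18,0,0,0,0,0],[-19,-23,0,0,0,0,0],[-19,-23,0,0,0,0,0]]]'; python3 - <<'E'
from h import *
p=RM.inv().apply(status.get_obs()["ee_pos"]-MX)-[20,-60,0]; print(p,np.hypot(*p[:2]),np.degrees(np.arctan2(p[1],p[0])))
E
```

```text
t: 19.75
ee_pos: [628.7, 144.4, 83.4]
orientation: [-0.086, -3.132, 0.0]
ft_force: [0.8, -0.2, -0.6]
width: 0.4
grasp_force: 0.0
t: 20.15
ee_pos: [646.5, 121.1, 84.1]
orientation: [-0.087, -3.132, -0.002]
ft_force: [-3.1, 3.8, -1.5]
width: 0.6
grasp_force: 1.7
[38.29862518 15.72593985 84.14882899] 41.401568508300976 22.32372447224719
```

```bash
python3 -m inch '[[[-1,-3,0,0,0,0,0],[-2,-6,0,0,0,0,0],[-2,-6,0,0,0,0,0]]]'; python3 -m inch '[[[-1,-3,0,0,0,0,0],[-1,-5,0,0,0,0,0],[-1,-5,0,0,0,0,0]]]'
```

```text
t: 20.45
ee_pos: [647.2, 116.5, 84.1]
orientation: [-0.087, -3.13, -0.005]
ft_force: [-6.4, 11.1, -0.0]
width: 0.6
grasp_force: 4.9
t: 20.75
ee_pos: [648.2, 111.9, 84.1]
orientation: [-0.087, -3.131, -0.006]
ft_force: [-5.3, 12.3, -1.3]
width: 0.4
grasp_force: 5.1
```

```bash
python3 -m inch '[[[0,-3,0,0,0,0,0],[0,-5,0,0,0,0,0],[0,-5,0,0,0,0,0]]]'; python3 -m inch '[[[0,-2,0,0,0,0,0],[0,-4,0,0,0,0,0],[0,-4,0,0,0,0,0]]]';  python3 - <<'E'
from h import *
p=RM.inv().apply(status.get_obs()["ee_pos"]-MX)-[20,-60,0]; print(p,np.degrees(np.arctan2(p[1],p[0])))
E
```

```text
t: 21.05
ee_pos: [648.3, 108.4, 84.1]
orientation: [-0.088, -3.132, -0.009]
ft_force: [-4.0, 20.0, -2.3]
width: 0.3
grasp_force: 8.1
t: 21.35
ee_pos: [648.2, 107.9, 84.2]
orientation: [-0.09, -3.132, -0.016]
ft_force: [-5.0, 36.4, -4.0]
width: 0.3
grasp_force: 15.5
[40.75968047  2.69098449 84.18832805] 3.77722845499426
```

The force rose to 36 N with no motion, so the key is at its stop. I'll back off, lift clear and check.

```bash
python3 -m inch '[[[0,4,0,0,0,0,0],[0,13,0,0,0,0,0],[0,14,0,0,0,0,0],[0,14,-30,0,0,0,0],[0,14,-80,0,0,0,0],[0,-30,-120,0,0,0,0],[0,-80,-150,0,0,0,0],[30,-130,-160,0,0,0,0],[60,-180,-160,0,0,0,0],[100,-225,-160,0,0,0,0],[100,-270,-160,0,0,0,0],[100,-270,-160,0,0,0,0],[100,-270,-160,0,0,0,0]]]'; python3 - <<'E'
from h import *
for n,c in(("scene",(110,290,160,440)),("top",(150,270,220,350))):
    d=optics.get_image(n)["frame"][c[0]:c[1],c[2]:c[3],::-1]; globals()[n]=cv2.resize(d,(395,375),interpolation=cv2.INTER_CUBIC)
cv2.imwrite("pics/both5.png",cv2.convertScaleAbs(np.hstack([scene,top]),alpha=1.6))
E
```

```text
t: 22.65
ee_pos: [533.7, -167.3, 245.0]
orientation: [-0.093, -3.133, 0.003]
ft_force: [-0.1, -0.8, 0.3]
width: 0.4
grasp_force: 0.0
```

View pics/both5.png

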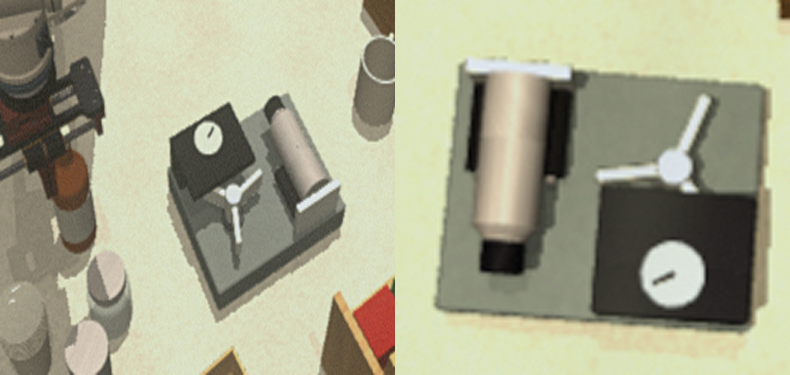

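The wing stands at about -20°, which is where key = 7.0 puts it. The needle has turned about 3.5 rad, the flask lies home against the stop, and the robot is clear.

```bash
python3 -c "
from workcell import ctrl; print(ctrl.close_job())"
```

```text
the job is handed in; nothing more can be done
None
```

The job is handed in after about 23 s of robot time: the flask lies on the rollers with its foot against the end stop, the key is wound to its stop, and no bystander was touched.

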